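# Clamp the tube rack on the shaker

## Task

Squeeze the release lever of the shaker's clamp bar and keep it squeezed while you slide the bar up to the tube rack and push the rack square against the end stop, until the bar's spring plate is well compressed; then let go so that the bar locks in a notch with the plate still pressing the rack firmly. Do not crush the rack or force the bar against its notches, and leave the other things where they are.

Things in the scene. Friction and masses are not known exactly. Their poses are not given: they have to be found in the camera images.
- shaker: Low bench shaker, fixed: a white box with a dark flat platform 280 mm (its x) by 460 mm (its y), platform surface 50 mm above the bench. Origin: centre of the underside, on the bench; z up. A 12 mm high guide rail runs along its y at x = +95 mm.
- strip: Steel notched strip beside the guide rail. Origin on the platform at shaker (+100, 0) mm, axes as the shaker's. 16 teeth, 12 mm high, 5 mm wide, point to +x at 12 mm pitch; the square gaps between them are 7 mm wide, 6 mm deep, centred at strip y = +145, +133, +121 ... -23 mm. The lever's 4 mm wide pawl in a gap locks both ways; it cannot ride over.
- bar: Aluminium clamp bar across the platform, axes as the shaker's; its beam is 36 mm high. It slides only along the shaker's y. Origin on the platform surface under its squeeze handle, at shaker (+100, +145, +50) mm at the start, locked in the first gap; it can go 165 mm towards -y. Unlocked, sliding it takes about 3 N (plus 30 N per m/s).
- post_face (a point): Squeeze handle, fixed half: an upright plate standing on the bar, 8 mm thick (x), 30 mm wide (y), top 125 mm above the platform, bar x -20 to -12 mm. This point is the middle of its outer (-x) face, where one finger presses: bar (-20, 0, +97) mm.
- lever_pad (a point): Squeeze handle, moving half: the release lever, an upright plate of the same size, bar x +20 to +28 mm at rest. This point is on its outer (+x) face, where the other finger presses: bar (+28, 0, +97) mm at rest. Squeezed fully it has moved 13 mm to -x, so the handle is then 35 mm wide (48 mm at rest) with its middle at bar x = -3 mm.
- lever (a joint): Angle (rad) of the release lever, hinged 42 mm above the platform. 0: at rest, pawl fully in a gap. Above about 0.14 the pawl is clear of the teeth; stop at 0.24. If it stays near 0.14 after letting go, the pawl sits on top of a tooth and is not locked. Spring-returned: at the pad about 4.4 N to start, 8 N fully squeezed.
- plate: Spring-loaded pressure plate on the bar's -y side, 150 x 6 x 40 mm. Origin: its centre, bar (-130, -42, +28) mm when free. The spring gives 2.5 N at first touch and 0.6 N more per mm pushed back towards the bar; solid at 24 mm. If the bar is let go between gaps, this spring drives it back (+y), up to 14 mm, into the gap behind, so compress it by more than that.
- rack: White open-grid tube rack with a few capped tubes, loose, about 0.16 kg, 190 (x) x 90 (y) x 60 mm, tubes to 74 mm. It stands on the platform between pressure plate and end stop, up to 0.13 rad askew. Origin: centre of its underside. It slides on the platform with 0.5 to 1.5 N.
- rack_back (a point): Middle of the foot of the rack's -y face, which must come to bear on the end stop: an aluminium bar 170 x 20 x 34 mm bolted across the platform, parallel to the clamp bar, 15 to 50 mm further to -y than this point. The stop itself is not measured and its place differs from day to day: find it by feel.
- dish: Small lidded steel dish, 48 mm across, 36 mm high, on the shaker's platform behind the clamp bar; loose bystander, to be left where it is. Origin: centre of its underside.
- timer: Flat white lab timer, 60 x 40 x 16 mm, on the shaker's platform beyond the end stop; loose bystander, to be left where it is. Origin: centre of its underside.
- tip_box: Box of pipette tips, 120 x 85 x 49 mm, on the bench; loose bystander, to be left where it is. Origin: centre of its underside.
- microplate: Flat 127 x 85 x 14 mm well plate on the bench; loose bystander, to be left where it is. Origin: centre of its underside.
- reagent: Amber bottle, 64 mm across, 130 mm high, on the bench; loose bystander, to be left where it is. Origin: centre of its underside.
- jar: Glass jar with a paper cover, 80 mm across, 100 mm high, on the bench; loose bystander, to be left where it is. Origin: centre of its underside.
- beaker: Glass beaker, 70 mm across, 85 mm high, on the bench; loose bystander, to be left where it is. Origin: centre of its underside.
Not all that is in view belongs to the job. What is shaped like the rack but purple or turquoise is not meant.

How it is judged:
By the outcome, as a careful person would: the job done as asked, in the order asked, and still so for the second after the job is handed in, with the robot touching nothing.
It also fails if it takes over 48 s, if anything falls off the work surface, if the arm or the gripper's body presses on something with over 40 N, if the wrist force passes 120 N, or if a joint passes its speed limit or range.

## Robot

A 7-joint arm with a two-finger parallel gripper is mounted at the origin on the work surface. World frame = base frame: x ahead of the robot, y to its left, z up, the work surface at z = 0. Lengths are in m, angles in rad, forces in N, time in s.
With the tool pointing down it reaches from about 0.4 to 0.85 m from the base axis. Payload 10.4 kg.
Tool frame: the origin (TCP) lies at the very end of the fingers, on their centre line; the grasp point (between the pads) lies 19 mm behind it; z points along the fingers, y is the direction in which the jaws open and shut (so a half turn about z gives the same grasp; the last joint's range is limited). The gripper opens to 87 mm and grips with 3 to 60 N. Pads are 19 mm wide; open, the fingers measure 117 mm over their backs; the gripper's body (75 mm by 190 mm) begins 51 mm behind the grasp point.
Start: joints at [-1.201, 0.332, -0.065, 1.46, 0.022, 1.35, -0.088], TCP at [0.239, 0.577, 0.188] pointing down, gripper open.
Joint ranges: [-2.6, 2.6], [-0.5, 2.12], [-1.47, 1.34], [0.16, 2.42], [-1.27, 4.41], [0.06, 2.06], [-2.6, 2.6]. Speed limits (rad/s): [2.22, 2.22, 2.79, 2.79, 3.14, 3.14, 3.14].

## Interface

Orientations are given as a unit quaternion [x, y, z, w].
In Python, from bench import r, eyes, job gives the robot as it stands. The module is installed in compiled form; this text tells all that it offers.
- The arm moves only by the tool play_rows, never from a script. Its argument "motion" is a list of rows, each a list of 7 numbers: the shift along the tool's x, y, z as a fraction of full scale, then the turn, a rotation vector about the tool's x, y, z as a fraction of full scale, then the opening in per cent of the stroke, from 0 (shut) to 100 (fully open). A call has 1 to 5 rows; each row is the pose to reach, as a shift and turn from the pose commanded when the call began, along the tool's axes at that moment; what a row does not reach only later rows make up. Full scale, the value 1, is 0.2 m for a shift and 90 degrees for a turn. A row lasts 1/8 s, in which the tool goes at most 62.5 mm and 10.7 degrees, less where a joint would pass 70% of its speed; a pose out of reach is approached as far as the arm can. A call with a number of a shift or a turn outside -1 to 1 is refused whole. A call with a gripper value outside its range is refused whole. The fingers move at their own pace and stop on an object; "squeeze" is the grip in N (left out, the last holds). Time passes only in rows, so rows that repeat a pose let the fingers close. It gives the time, the measured TCP pose, the force and the opening at its end, in the units of the state.
- r.read_state(): the state, without advancing time (a new reading comes with each control period).
- eyes.camera(name): name is "scene" or "top" or "wrist"; returns a dict with "image" (480x640x3 uint8, red, green, blue), "mtx" (3x3 intrinsics, pixels), "R" (3x3) and "t" (3): a world point X has camera coordinates R X + t. Camera axes: x right, y down, z forward; pixel columns grow to the right and rows downward; lengths in m; the calibration is good to about 2 mm. A picture is of the moment at which its call begins. There is no depth.
- job.close_job(): hands the job in, once; it reports no verdict.
Trained networks look in a picture, given as the dict that the camera call returned (one of the last four; its "shot" number tells which), for a name from the list of things; names that differ only in an ending like _2 or _b are one class to them, and where a whole thing is asked for, a point or a joint stands for the part that bears it (a point fixed in the world has none). Each returns a list of dicts, best first, with "p" (0 to 1); they miss things now and then, are a little off and sometimes report something else, mostly with a low value. They report only what shows in the picture. A call takes as long as a camera call. They do not tell look-alikes from the thing itself.
- eyes.regions_of(picture, label): "region" (480x640 bool, what is visible of it) and "xy" ([column, row] in pixels, amid what is visible of it).
- eyes.landmark_of(picture, label): "xy" ([column, row] in pixels: a listed point, or the origin of a listed thing).
The state is a dict: "time": time; "joint_positions": joint angles; "joint_vel": joint speeds; "joint_torque": joint torques, N m; "ee_pos": TCP position; "eef_rot": TCP orientation; "ft_force": force on the tool from outside, world axes, zero at the start; "torque": the same for the moment, N m; "width": finger opening in m.
Only numpy, scipy, OpenCV 4.12 (cv2) and the standard library are available. Lean on these libraries where they do the work, as an engineer would, in place of code of your own. Each camera call takes 0.05 s, during which the arm holds its last target. There are 200 camera calls.

## Working session

There is one attempt and no reset: what is moved stays moved. The work goes in short steps, Python scripts to look and compute and a tool call to move; the robot and the scene stay as the last step left them, time stands still between calls to the robot, and variables do not carry over. Pictures are saved under pics/ and viewed, about 8 in all and at most 12, crops included, and the job is handed in when it is done.

Besides the shell and the picture viewer there is one more tool, called as name(argument=value, ...) on one line, values as JSON. play_rows: Moves the arm, as the interface text tells. Shift numbers are shares of 0.2 m and turn numbers shares of 90 degrees, none past 1 either way. Its arguments: {"type":"object","properties":{"motion":{"type":"array","items":{"type":"array","items":{"type":"number"}}},"squeeze":{"type":"number"}},"required":["motion"]}

```bash
mkdir -p pics; cat > h.py <<'E'
import numpy as np, cv2
from bench import r, eyes, job
from scipy.spatial.transform import Rotation as Ro
def ray(p,xy):
    d=np.linalg.inv(p["mtx"])@np.array([xy[0],xy[1],1.]); R=np.array(p["R"]); return -R.T@np.array(p["t"]), R.T@d
def atz(p,xy,z):
    o,d=ray(p,xy); return o+d*(z-o[2])/d[2]
def proj(p,X):
    c=np.array(p["R"])@np.array(X)+p["t"]; q=p["mtx"]@c; return q[:2]/q[2]
def save(p,n): cv2.imwrite("pics/"+n+".png",p["image"][:,:,::-1])
E
python3 - <<'E'
from h import *
s=r.read_state(); print({k:np.round(v,3) for k,v in s.items()})
for n in("top","scene"):
    p=eyes.camera(n); save(p,n)
    for l,z in (("shaker",0),("strip",.05),("bar",.05),("post_face",.147),("lever_pad",.147),("plate",.078),("rack",.05),("rack_back",.05),("dish",.05)):
        for d in eyes.landmark_of(p,l)[:3]: print(n,l,round(d["p"],2),np.round(d["xy"]),np.round(atz(p,d["xy"],z),3))
E
```

```text
{'time': np.float64(0.0), 'joint_positions': array([-1.201,  0.333, -0.065,  1.461,  0.022,  1.35 , -0.089]), 'joint_vel': array([ 0.001, -0.001,  0.   ,  0.   , -0.   , -0.   , -0.001]), 'joint_torque': array([ 0.0000e+00, -6.2327e+01,  2.5000e-02, -3.8989e+01, -6.1000e-02,
        4.0000e-02,  0.0000e+00]), 'ee_pos': array([0.239, 0.577, 0.188]), 'eef_rot': array([ 0.195,  0.981, -0.001, -0.   ]), 'ft_force': array([ 0.126,  0.445, -0.642]), 'torque': array([0.008, 0.022, 0.023]), 'width': np.float64(0.087)}
top shaker 0.64 [329. 237.] [0.523 0.006 0.   ]
top strip 0.71 [328. 194.] [0.623 0.025 0.05 ]
top strip 0.16 [267. 183.] [0.625 0.186 0.05 ]
top bar 0.78 [275. 186.] [0.62  0.163 0.05 ]
top post_face 0.89 [267. 185.] [0.588 0.165 0.147]
top lever_pad 0.7 [268. 165.] [0.637 0.174 0.147]
top plate 0.63 [283. 243.] [0.474 0.111 0.078]
top plate 0.16 [325. 238.] [0.503 0.012 0.078]
top rack 0.94 [325. 246.] [0.488 0.01  0.05 ]
top rack 0.88 [194. 328.] [0.236 0.284 0.05 ]
top rack 0.72 [436. 394.] [ 0.19  -0.305  0.05 ]
top rack_back 0.77 [420. 405.] [ 0.159 -0.272  0.05 ]
top rac
[... 153 characters left out ...]
ker 0.9 [314. 270.] [0.524 0.013 0.   ]
scene strip 0.73 [293. 285.] [0.621 0.018 0.05 ]
scene bar 0.89 [352. 309.] [0.616 0.164 0.05 ]
scene bar 0.33 [313. 271.] [0.565 0.036 0.05 ]
scene bar 0.18 [296. 377.] [0.811 0.143 0.05 ]
scene post_face 0.84 [357. 274.] [0.596 0.16  0.147]
scene lever_pad 0.21 [257. 222.] [ 0.574 -0.103  0.147]
scene plate 0.74 [356. 252.] [0.485 0.105 0.078]
scene plate 0.58 [170. 316.] [ 0.835 -0.147  0.078]
scene rack 0.67 [319. 247.] [0.494 0.01  0.05 ]
scene rack_back 0.93 [302. 245.] [ 0.508 -0.028  0.05 ]
scene rack_back 0.71 [464. 250.] [0.329 0.317 0.05 ]
scene rack_back 0.64 [291. 156.] [ 0.222 -0.239  0.05 ]
scene dish 0.69 [405. 253.] [0.408 0.197 0.05 ]
```

View pics/top.png

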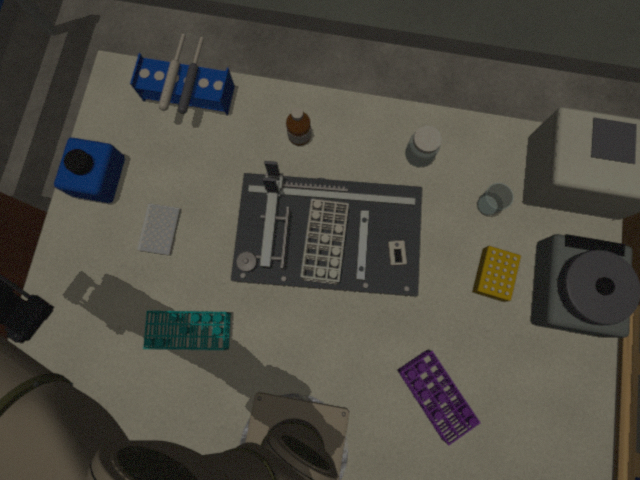

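View pics/scene.png

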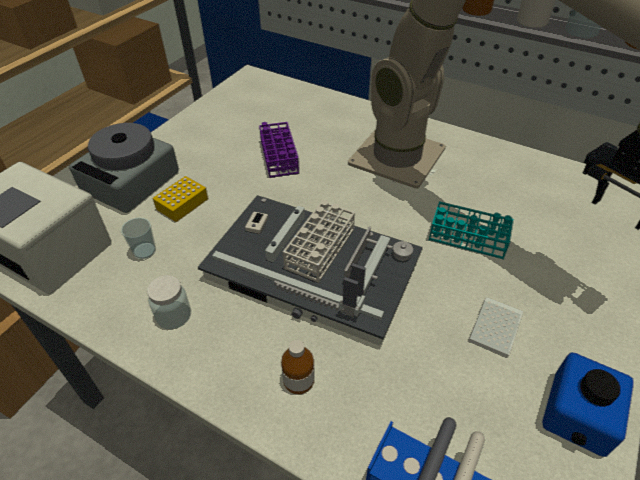

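The target rack is the white one at top (325,246) on the platform; turquoise (188,330) and purple (438,396) are look-alikes. Handle at top (270,175). Next: shaker yaw from the platform corners.

```bash
python3 - <<'E'
from h import *
p=eyes.camera("top")
reg=np.array(eyes.regions_of(p,"shaker")[0]["region"]).astype(np.uint8)
im=p["image"]; d=((im.max(2)<85)).astype(np.uint8); d[:165]=0;d[300:]=0;d[:,:225]=0;d[:,430:]=0
d=cv2.morphologyEx(d,cv2.MORPH_OPEN,np.ones((3,3)))
for m in(reg,d):
    c=max(cv2.findContours(m,0,2)[0],key=cv2.contourArea)
    w=np.array([atz(p,q,.05)[:2] for q in c[:,0].astype(float)],np.float32)
    print(cv2.minAreaRect(w*1000))
for l in("rack","plate","bar"):
    for g in eyes.regions_of(p,l)[:2]:
        c=np.argwhere(g["region"])[:,::-1].astype(float); w=np.array([atz(p,q,.08)[:2] for q in c],np.float32); print(l,round(g["p"],2),g["xy"],cv2.minAreaRect(w*1000))
x0,y0=225,150
cv2.imwrite("pics/crop.png",cv2.resize(im[150:310,225:435,::-1],None,fx=3.7,fy=3.7,interpolation=2))
E
```

```text
((541.4948120117188, 9.4119873046875), (318.2237243652344, 462.8274841308594), 5.351264953613281)
((536.7677001953125, 10.012741088867188), (309.0710144042969, 458.9479064941406), 5.331202983856201)
rack 0.86 [441.5, 395.5] ((188.22470092773438, -301.31146240234375), (195.559326171875, 95.10813903808594), 42.178260803222656)
rack 0.79 [326.0, 243.0] ((496.0114440917969, 12.461280822753906), (202.37490844726562, 96.54425811767578), 2.9171860218048096)
plate 0.52 [283.4, 240.4] ((486.95037841796875, 107.5360107421875), (153.87315368652344, 9.547212600708008), 5.317876815795898)
bar 0.74 [270.1, 215.9] ((540.3129272460938, 143.3936767578125), (270.2823486328125, 68.8622817993164), 8.726384162902832)
```

View pics/crop.png

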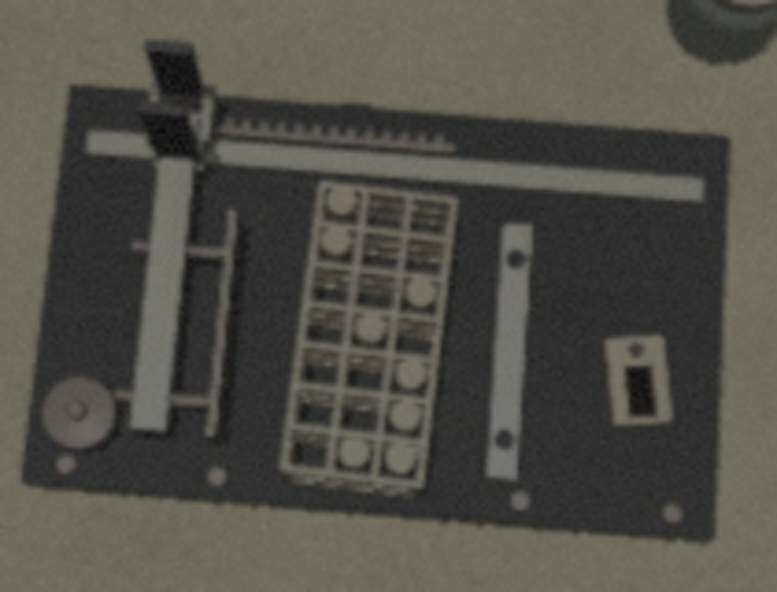

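play_rows(motion=[[-0.2,-0.1,-0.1,0,0,0.07,100],[-0.4,-0.2,-0.2,0,0,0.14,100],[-0.6,-0.3,-0.3,0,0,0.21,100],[-0.8,-0.4,-0.3,0,0,0.28,100],[-1,-0.5,-0.3,0,0,0.35,100]])

```text
time: 1.88
ee_pos: [0.3866, 0.4074, 0.2488]
eef_rot: [0.456, 0.89, 0.0, 0.0]
ft_force: [1.7, 0.4, 0.4]
width: 0.0868
```

```bash
cat >> h.py <<'E'
def togo(tgt,yawdeg=5.33):
    s=r.read_state(); q=Ro.from_quat(s["eef_rot"]); R=q.as_matrix()
    y=np.radians(yawdeg); Y=np.array([np.cos(y),np.sin(y),0]); Z=np.array([0,0,-1.]); T=np.c_[np.cross(Y,Z),Y,Z]
    print("shift",np.round(R.T@(np.array(tgt)-s["ee_pos"])/.2,3),"turn",np.round((q.inv()*Ro.from_matrix(T)).as_rotvec()/(np.pi/2),3),"pos",np.round(s["ee_pos"],4),"F",np.round(s["ft_force"],2),"w",round(float(s["width"]),4),"t",round(float(s["time"]),2),"q",np.round(s["joint_positions"],2))
E
python3 -c "
from h import *
togo([.6056,.1644,.25])"
```

```text
shift [-1.626  0.178 -0.006] turn [ 0.    -0.     0.338] pos [0.3866 0.4074 0.2488] F [1.72 0.38 0.36] w 0.0868 t 1.88 q [-1.    0.16  0.12  1.55 -0.02  1.43 -0.25]
```

play_rows(motion=[[-0.25,0.03,0,0,0,0.08,100],[-0.5,0.05,0,0,0,0.16,100],[-0.75,0.08,0,0,0,0.24,100],[-1,0.11,0,0,0,0.338,100],[-1,0.11,0,0,0,0.338,100]])

```text
time: 2.5
ee_pos: [0.5237, 0.2552, 0.2484]
eef_rot: [0.675, 0.738, -0.0, 0.001]
ft_force: [-0.2, 0.5, -0.1]
width: 0.0871
```

```bash
python3 -c "
from h import *
togo([.6056,.1644,.25])"
```

```text
shift [-0.489  0.368 -0.007] turn [ 0.001  0.001 -0.003] pos [0.5237 0.2552 0.2484] F [-0.17  0.47 -0.14] w 0.0871 t 2.5 q [-0.79  0.21  0.31  1.5  -0.06  1.44 -0.39]
```

play_rows(motion=[[-0.25,0.18,0,0,0,0,100],[-0.49,0.37,0,0,0,0,100],[-0.49,0.37,0,0,0,0,100]])

```text
time: 2.88
ee_pos: [0.6063, 0.1645, 0.248]
eef_rot: [0.674, 0.739, -0.001, 0.001]
ft_force: [-0.3, 0.6, -0.7]
width: 0.0865
```

```bash
python3 - <<'E'
from h import *
togo([.6056,.1644,.25])
for n in("wrist","top"):
    p=eyes.camera(n); save(p,n+"2")
    for l in("post_face","lever_pad","bar"):
        for d in eyes.landmark_of(p,l)[:2]: print(n,l,round(d["p"],2),np.round(d["xy"]),np.round(atz(p,d["xy"],.05 if l=="bar" else .147),4))
    print(proj(p,[.5887,.1628,.147]),proj(p,[.6365,.1673,.147]))
E
```

```text
shift [-0.    -0.004 -0.01 ] turn [ 0.     0.002 -0.001] pos [0.6063 0.1645 0.248 ] F [-0.27  0.59 -0.66] w 0.0865 t 2.88 q [-0.63  0.32  0.38  1.38 -0.12  1.46 -0.16]
wrist post_face 0.91 [294. 232.] [0.5892 0.1597 0.147 ]
wrist lever_pad 0.94 [360. 230.] [0.6398 0.166  0.147 ]
wrist bar 0.64 [321. 206.] [0.6106 0.1662 0.05  ]
[294.20917395 228.46061649] [355.78163715 228.25234337]
top post_face 0.93 [267. 184.] [0.5912 0.1656 0.147 ]
top lever_pad 0.46 [274. 164.] [0.6413 0.1609 0.147 ]
top bar 0.85 [272. 186.] [0.6191 0.1697 0.05  ]
top bar 0.5 [485. 204.] [ 0.6663 -0.3712  0.05  ]
[268.25519557 185.29421779] [270.40973452 165.84022799]
```

View pics/wrist2.png

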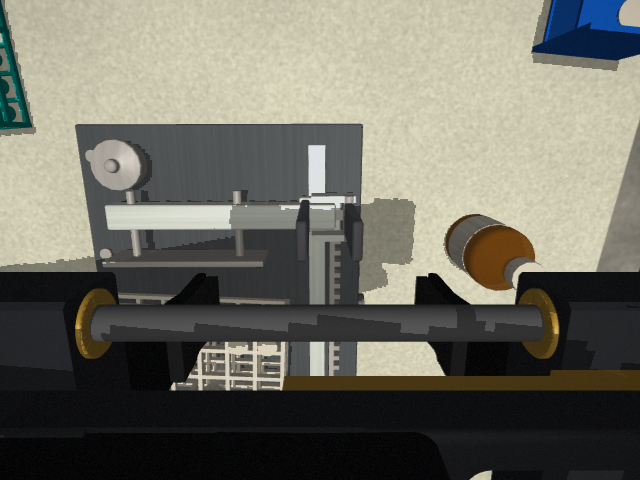

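The wrist view shows the post at (304,230) and the lever at (354,230), both aligned with the jaws. I'm going down.

play_rows(motion=[[0,0.005,0.2,0,0,0,100],[0,0.005,0.4,0,0,0,100],[0,0.005,0.6,0,0,0,100],[0,0.005,0.6,0,0,0,100]])

```text
time: 3.78
ee_pos: [0.603, 0.1694, 0.1257]
eef_rot: [0.672, 0.741, -0.002, -0.001]
ft_force: [-0.6, 0.3, 0.3]
width: 0.0872
```

play_rows(motion=[[0,0,0,0,0,0,50],[0,0,0,0,0,0,50],[0,0,0,0,0,0,50],[0,0,0,0,0,0,50]], squeeze=20)

```text
time: 4.28
ee_pos: [0.6067, 0.1697, 0.1297]
eef_rot: [0.672, 0.741, 0.002, 0.001]
ft_force: [3.9, 0.8, 2.6]
width: 0.055
```

```bash
python3 -c "
from h import *
togo([.607,.1637,.128])
p=eyes.camera('wrist'); save(p,'w3')"
```

```text
shift [-0.03  -0.001  0.008] turn [ 0.002 -0.001  0.003] pos [0.6067 0.1697 0.1297] F [3.85 0.76 2.57] w 0.055 t 4.28 q [-0.63  0.39  0.36  1.55 -0.14  1.23 -0.14]
```

View pics/w3.png

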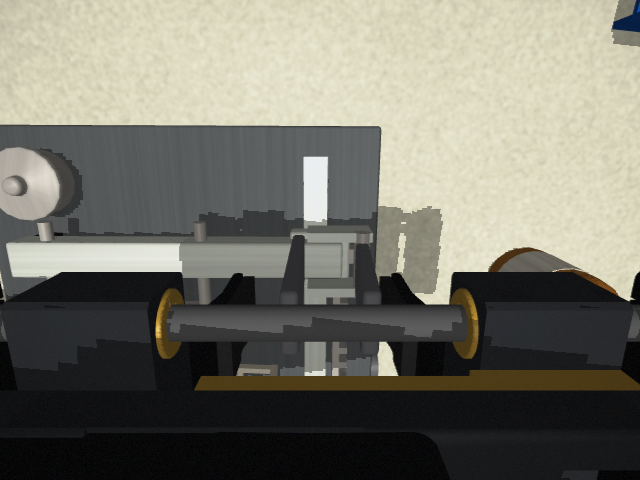

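play_rows(motion=[[0,0,0,0,0,0,80],[-0.03,0,0,0,0,0,80],[-0.03,0,0,0,0,0,80],[-0.03,0,0,0,0,0,80]])

```text
time: 4.82
ee_pos: [0.605, 0.1627, 0.1277]
eef_rot: [0.672, 0.74, -0.001, -0.0]
ft_force: [-0.6, -0.1, 0.7]
width: 0.0688
```

```bash
python3 -c "
from h import *
togo([.607,.1637,.128])"
```

```text
shift [ 0.004  0.011 -0.001] turn [-0.001  0.     0.002] pos [0.605  0.1627 0.1277] F [-0.65 -0.13  0.69] w 0.0688 t 4.83 q [-0.62  0.38  0.37  1.55 -0.14  1.23 -0.13]
```

Good. Close onto the handle.

play_rows(motion=[[0,0.01,0,0,0,0,30],[0,0.01,0,0,0,0,30],[0,0.01,0,0,0,0,30],[0,0.01,0,0,0,0,30],[0,0.01,0,0,0,0,30]], squeeze=25)

```text
time: 5.45
ee_pos: [0.6064, 0.1633, 0.1282]
eef_rot: [0.672, 0.741, -0.001, -0.001]
ft_force: [-6.0, -1.7, 4.5]
width: 0.0298
```

play_rows(motion=[[0,0,0,0,0,0,30],[0,0,0,0,0,0,30],[0,0,0,0,0,0,30]])

```text
time: 5.82
ee_pos: [0.6063, 0.1633, 0.1283]
eef_rot: [0.672, 0.741, -0.001, -0.001]
ft_force: [-5.7, -1.5, 3.3]
width: 0.0295
```

```bash
python3 -c "
from h import *
togo([.607,.1637,.128])"
```

```text
shift [0.002 0.004 0.001] turn [-0.002  0.     0.003] pos [0.6063 0.1633 0.1283] F [-5.75 -1.46  3.34] w 0.0295 t 5.83 q [-0.62  0.39  0.37  1.55 -0.14  1.24 -0.13]
```

```bash
python3 - <<'E'
from h import *
p=eyes.camera('wrist'); im=p["image"][:,:,::-1]
s=eyes.camera('scene'); t=s["image"][200:350,270:430,::-1]
a=cv2.resize(im[200:400,200:440],(480,400)); b=cv2.resize(t,(320,300),interpolation=2)
c=np.zeros((400,800,3),np.uint8); c[:,:480]=a; c[:300,480:]=b; cv2.imwrite("pics/g1.png",c)
for l in("post_face","lever_pad","bar","plate"):
    for d in eyes.landmark_of(p,l)[:1]: print(l,round(d["p"],2),np.round(d["xy"]),np.round(atz(p,d["xy"],.05 if l=="bar" else .147),4))
E
```

```text
post_face 0.83 [286. 290.] [0.5913 0.1587 0.147 ]
lever_pad 0.86 [356. 284.] [0.625  0.1653 0.147 ]
bar 0.93 [325. 237.] [0.6121 0.1628 0.05  ]
```

View pics/g1.png

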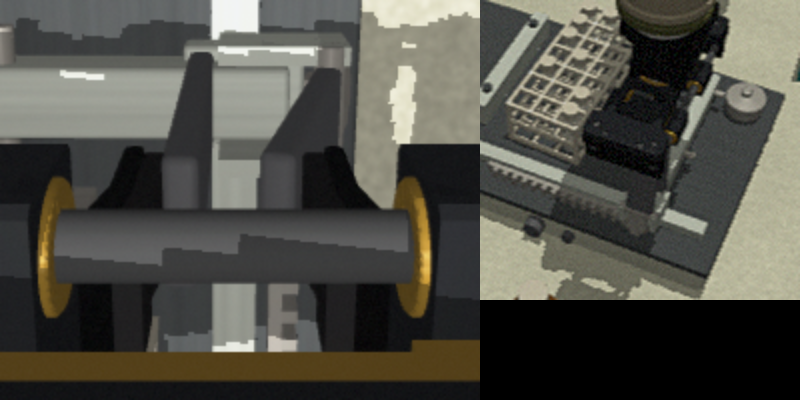

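play_rows(motion=[[-0.02,-0.005,0,0,0,0,30],[-0.06,-0.005,0,0,0,0,30],[-0.1,-0.005,0,0,0,0,30],[-0.15,-0.005,0,0,0,0,30],[-0.2,-0.005,0,0,0,0,30]])

```text
time: 6.75
ee_pos: [0.61, 0.1249, 0.1283]
eef_rot: [0.671, 0.741, 0.0, -0.001]
ft_force: [-2.6, 4.9, 1.1]
width: 0.0295
```

```bash
cat >> h.py <<'E'
u=np.array([-np.sin(np.radians(5.33)),np.cos(np.radians(5.33)),0]); v=np.array([u[1],-u[0],0])
def st():
    s=r.read_state(); P=np.array(s["ee_pos"])-[.6063,.1633,.1283]
    print("travel",round(-P@u*1000,1),"side",round(P@v*1000,1),"dz",round(P[2]*1000,1),"F along -y",round(-np.array(s["ft_force"])@u,2),"Fx",round(np.array(s["ft_force"])@v,2),"Fz",round(s["ft_force"][2],2),"w",round(s["width"]*1000,1),"yaw",np.round(Ro.from_quat(s["eef_rot"]).as_matrix()[:2,1],4),"t",round(s["time"],2))
E
python3 -c "
from h import *
st()"
```

```text
travel 38.6 side 0.1 dz 0.0 F along -y -5.16 Fx -2.15 Fz 1.12 w 29.5 yaw [0.9951 0.0985] t 6.75
```

play_rows(motion=[[-0.04,0,0,0,0,0,30],[-0.08,0,0,0,0,0,30],[-0.12,0,0,0,0,0,30],[-0.15,0,0,0,0,0,30],[-0.15,0,0,0,0,0,30]])

```text
time: 7.38
ee_pos: [0.6129, 0.0937, 0.1282]
eef_rot: [0.672, 0.741, -0.0, -0.001]
ft_force: [-4.9, 1.9, 2.6]
width: 0.0297
```

```bash
python3 -c "
from h import *
st()"
```

```text
travel 69.9 side 0.1 dz -0.1 F along -y -2.35 Fx -4.74 Fz 2.65 w 29.7 yaw [0.9953 0.097 ] t 7.38
```

play_rows(motion=[[-0.015,0,0,0,0,0,30],[-0.03,0,0,0,0,0,30],[-0.045,0,0,0,0,0,30],[-0.06,0,0,0,0,0,30]])

```text
time: 7.88
ee_pos: [0.6139, 0.083, 0.1283]
eef_rot: [0.671, 0.741, -0.0, -0.001]
ft_force: [-6.0, 4.6, 2.9]
width: 0.0295
```

```bash
python3 -c "
from h import *
st()"
```

```text
travel 80.7 side 0.1 dz -0.0 F along -y -5.13 Fx -5.55 Fz 2.9 w 29.5 yaw [0.9952 0.0982] t 7.88
```

play_rows(motion=[[-0.01,0,0,0,0,0,30],[-0.02,0,0,0,0,0,30],[-0.03,0,0,0,0,0,30]])

```text
time: 8.25
ee_pos: [0.6144, 0.0776, 0.1283]
eef_rot: [0.671, 0.741, 0.0, -0.001]
ft_force: [-5.9, 5.7, 2.3]
width: 0.0297
```

```bash
python3 -c "
from h import *
st()"
```

```text
travel 86.1 side 0.1 dz -0.0 F along -y -6.26 Fx -5.32 Fz 2.31 w 29.7 yaw [0.9951 0.0985] t 8.25
```

play_rows(motion=[[-0.01,0,0,0,0,0,30],[-0.02,0,0,0,0,0,30],[-0.03,0,0,0,0,0,30]])

```text
time: 8.62
ee_pos: [0.6148, 0.0728, 0.1282]
eef_rot: [0.671, 0.741, 0.0, -0.002]
ft_force: [-5.9, 8.9, 3.2]
width: 0.0297
```

```bash
python3 -c "
from h import *
st()"
```

```text
travel 90.9 side 0.1 dz -0.1 F along -y -9.46 Fx -5.08 Fz 3.21 w 29.7 yaw [0.995  0.0994] t 8.62
```

play_rows(motion=[[-0.01,0,0,0,0,0,30],[-0.02,0,0,0,0,0,30],[-0.03,0,0,0,0,0,30],[-0.03,0,0,0,0,0,30]])

```text
time: 9.12
ee_pos: [0.6153, 0.0677, 0.1282]
eef_rot: [0.671, 0.742, 0.001, -0.002]
ft_force: [-7.5, 10.6, 2.8]
width: 0.0297
```

```bash
python3 -c "
from h import *
st()"
```

```text
travel 96.0 side 0.1 dz -0.1 F along -y -11.22 Fx -6.53 Fz 2.8 w 29.7 yaw [0.995  0.1001] t 9.12
```

play_rows(motion=[[-0.01,0,0,0,0,0,30],[-0.02,0,0,0,0,0,30],[-0.03,0,0,0,0,0,30],[-0.03,0,0,0,0,0,30],[-0.03,0,0,0,0,0,30]])

```text
time: 9.75
ee_pos: [0.6158, 0.0629, 0.1282]
eef_rot: [0.67, 0.742, 0.001, -0.003]
ft_force: [-7.7, 12.6, 3.8]
width: 0.0296
```

```bash
python3 - <<'E'
from h import *
st()
p=eyes.camera('top'); cv2.imwrite("pics/t4.png",cv2.resize(p["image"][150:310,225:435,::-1],None,fx=3.7,fy=3.7,interpolation=2))
for l in("plate","rack"):
    for g in eyes.regions_of(p,l)[:3]:
        c=np.argwhere(g["region"])[:,::-1].astype(float); w=np.array([atz(p,q,.1)[:2] for q in c],np.float32); print(l,round(g["p"],2),g["xy"],cv2.minAreaRect(w*1000))
E
```

```text
travel 100.8 side 0.1 dz -0.1 F along -y -13.25 Fx -6.47 Fz 3.76 w 29.6 yaw [0.9949 0.101 ] t 9.75
rack 0.98 [178.4, 328.8] ((231.67935180664062, 297.3790283203125), (87.1504898071289, 171.3209228515625), 10.036953926086426)
rack 0.78 [344.1, 245.8] ((497.35589599609375, -26.197277069091797), (198.7880859375, 88.67052459716797), 5.074889659881592)
rack 0.76 [442.9, 395.5] ((189.7119140625, -295.72698974609375), (195.67039489746094, 95.89142608642578), 43.1300048828125)
```

View pics/t4.png

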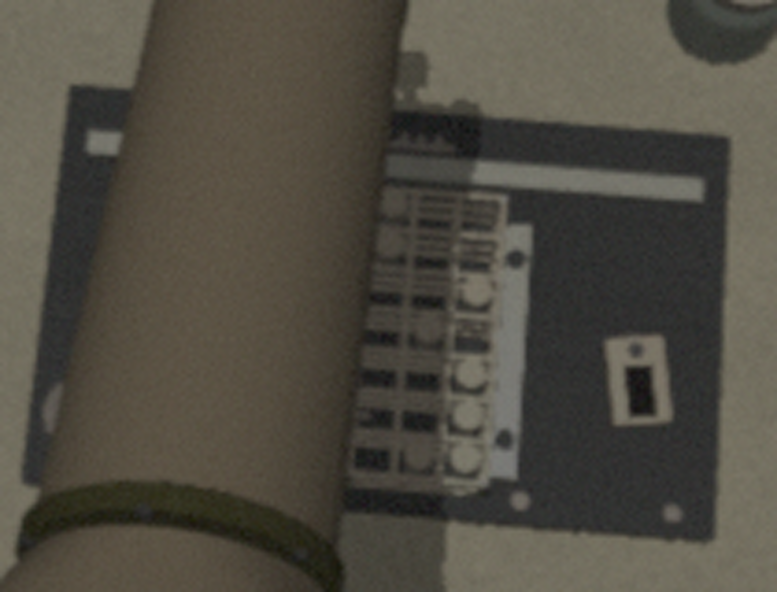

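play_rows(motion=[[-0.01,0,0,0,0,0,30],[-0.018,0,0,0,0,0,30],[-0.018,0,0,0,0,0,30],[-0.018,0,0,0,0,0,30]])

```text
time: 10.4
ee_pos: [0.6161, 0.0601, 0.1283]
eef_rot: [0.67, 0.742, 0.001, -0.003]
ft_force: [-6.7, 15.6, 3.4]
width: 0.03
```

```bash
python3 - <<'E'
from h import *
st()
p=eyes.camera('wrist'); save(p,'w5')
for l in("plate","bar","rack"):
    for d in eyes.landmark_of(p,l)[:1]: 
        w=atz(p,d["xy"],.078 if l=="plate" else .05); print(l,round(d["p"],2),np.round(d["xy"]),np.round([w@v,w@u],4))
E
```

```text
travel 103.7 side 0.1 dz -0.0 F along -y -16.12 Fx -5.21 Fz 3.36 w 30.0 yaw [0.9948 0.1016] t 10.4
plate 0.75 [132. 280.] [ 0.4951 -0.0215]
bar 0.84 [325. 239.] [6.245e-01 6.000e-04]
```

View pics/w5.png

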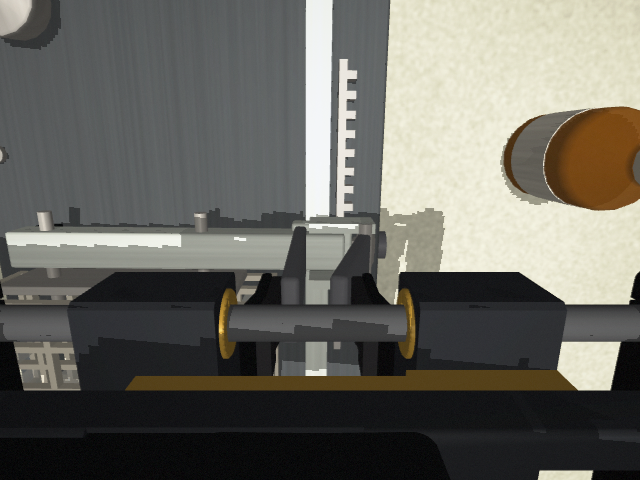

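play_rows(motion=[[0.01,0,0,0,0,0,30],[0.02,0,0,0,0,0,30],[0.033,0,0,0,0,0,30],[0.033,0,0,0,0,0,30],[0.033,0,0,0,0,0,30]])

```text
time: 11.22
ee_pos: [0.6157, 0.0642, 0.1283]
eef_rot: [0.671, 0.742, 0.001, -0.002]
ft_force: [-6.2, 9.7, 3.1]
width: 0.0297
```

```bash
python3 -c "
from h import *
st()"
```

```text
travel 99.5 side 0.1 dz -0.0 F along -y -10.2 Fx -5.29 Fz 3.15 w 29.7 yaw [0.995  0.0998] t 11.22
```

play_rows(motion=[[0.007,0,0,0,0,0,30],[0.014,0,0,0,0,0,30],[0.014,0,0,0,0,0,30]])

```text
time: 11.6
ee_pos: [0.6155, 0.0662, 0.1282]
eef_rot: [0.671, 0.741, 0.0, -0.002]
ft_force: [-6.0, 7.5, 3.7]
width: 0.0297
```

```bash
python3 -c "
from h import *
st()"
```

```text
travel 97.5 side 0.1 dz -0.1 F along -y -8.01 Fx -5.28 Fz 3.72 w 29.7 yaw [0.9951 0.0992] t 11.6
```

play_rows(motion=[[0,0,0,0,0,0,45],[0,0,0,0,0,0,55],[0,0,0,0,0,0,65],[0,0,0,0,0,0,90],[0,0,0,0,0,0,90]])

```text
time: 12.22
ee_pos: [0.6165, 0.0634, 0.1282]
eef_rot: [0.672, 0.741, -0.0, 0.0]
ft_force: [0.3, -1.6, -0.9]
width: 0.0692
```

```bash
python3 -c "
from h import *
st()"
```

```text
travel 100.4 side 0.9 dz -0.1 F along -y 1.6 Fx 0.16 Fz -0.95 w 69.2 yaw [0.9953 0.0968] t 12.22
```

play_rows(motion=[[0,0,0,0,0,0,100],[0,0,-0.1,0,0,0,100],[0,0,-0.3,0,0,0,100],[0,0,-0.6,0,0,0,100],[0,0,-0.6,0,0,0,100]])

```text
time: 12.85
ee_pos: [0.6188, 0.0635, 0.2535]
eef_rot: [0.672, 0.74, 0.003, 0.002]
ft_force: [-0.4, -0.2, -0.1]
width: 0.0869
```

```bash
python3 - <<'E'
from h import *
st()
p=eyes.camera('wrist'); save(p,'w6')
for l in("post_face","lever_pad","bar","plate","rack"):
    for d in eyes.landmark_of(p,l)[:1]:
        w=atz(p,d["xy"],.05 if l in("bar","rack") else .078 if l=="plate" else .147); print(l,round(d["p"],2),np.round(d["xy"]),np.round(w,4),np.round([w@v,w@u],4))
E
```

```text
travel 100.5 side 3.1 dz 125.2 F along -y 0.22 Fx -0.38 Fz -0.08 w 86.9 yaw [0.9953 0.0966] t 12.85
post_face 0.78 [292. 211.] [0.5988 0.0749 0.147 ] [0.6032 0.019 ]
bar 0.96 [318. 192.] [0.6204 0.0788 0.05  ] [0.6251 0.0208]
plate 0.8 [184. 237.] [0.4931 0.0267 0.078 ] [ 0.4934 -0.0192]
rack 0.74 [196. 276.] [ 0.4982 -0.0234  0.05  ] [ 0.4938 -0.0696]
```

View pics/w6.png

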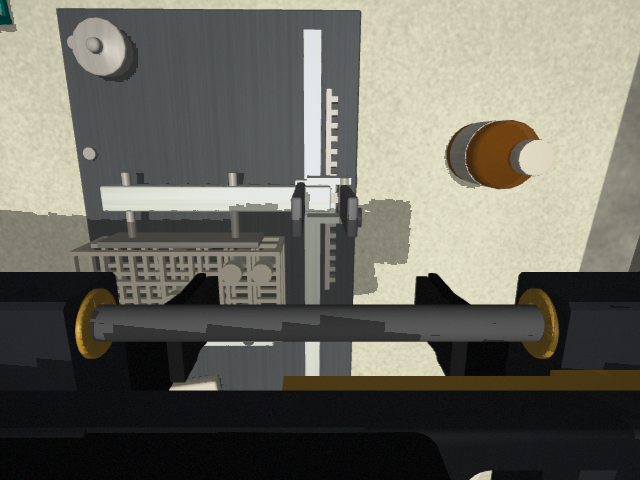

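The bar slipped back: the handle now reads about 84 mm of travel, not 96, because it ran past a gap while the lever was still coming out. The plate is barely loaded, so I'll regrip. This time I'll keep the post pressed while letting the lever out gradually.

play_rows(motion=[[0.08,-0.015,0,0,0,0,100],[0.08,-0.015,0.2,0,0,0,100],[0.08,-0.015,0.4,0,0,0,100],[0.08,-0.015,0.61,0,0,0,100],[0.08,-0.015,0.61,0,0,0,100]])

```text
time: 13.78
ee_pos: [0.6094, 0.0804, 0.1232]
eef_rot: [0.671, 0.741, -0.002, -0.002]
ft_force: [0.1, 0.2, 1.3]
width: 0.0875
```

play_rows(motion=[[0,0,0,0,0,0,100],[0,0,0,0,0,0,100]])

```text
time: 14.02
ee_pos: [0.6131, 0.0798, 0.1285]
eef_rot: [0.672, 0.741, 0.001, 0.001]
ft_force: [0.2, -0.0, 0.2]
width: 0.0873
```

```bash
python3 -c "
from h import *
st();togo([.6141,.0797,.1283])"
```

```text
travel 83.8 side -1.0 dz 0.2 F along -y 0.03 Fx 0.21 Fz 0.18 w 87.3 yaw [0.9953 0.0973] t 14.03
shift [-0.001  0.005  0.001] turn [ 0.002 -0.     0.003] pos [0.6131 0.0798 0.1285] F [ 0.21 -0.01  0.18] w 0.0873 t 14.03 q [-0.52  0.36  0.4   1.58 -0.15  1.22  0.01]
```

play_rows(motion=[[0,0.01,0,0,0,0,30],[0,0.01,0,0,0,0,30],[0,0.01,0,0,0,0,30],[0,0.01,0,0,0,0,30],[0,0.01,0,0,0,0,30]], squeeze=25)

```text
time: 14.65
ee_pos: [0.6146, 0.0796, 0.1265]
eef_rot: [0.672, 0.741, 0.001, 0.0]
ft_force: [5.4, -0.3, -2.4]
width: 0.0447
```

play_rows(motion=[[0,0,0,0,0,0,30],[0,0,0,0,0,0,30],[0,0,0,0,0,0,30]])

```text
time: 15.02
ee_pos: [0.6144, 0.0796, 0.1263]
eef_rot: [0.672, 0.741, 0.0, 0.0]
ft_force: [5.4, 0.6, -2.6]
width: 0.0302
```

```bash
python3 -c "
from h import *
st()"
```

```text
travel 84.0 side 0.3 dz -2.0 F along -y -0.14 Fx 5.46 Fz -2.56 w 30.2 yaw [0.9953 0.0971] t 15.03
```

play_rows(motion=[[-0.02,0.01,0,0,0,0,30],[-0.04,0.02,0,0,0,0,30],[-0.06,0.02,0,0,0,0,30],[-0.08,0.02,0,0,0,0,30],[-0.08,0.02,0,0,0,0,30]])

```text
time: 15.65
ee_pos: [0.6155, 0.0678, 0.1261]
eef_rot: [0.671, 0.742, -0.001, -0.005]
ft_force: [-16.9, 9.9, 11.2]
width: 0.0305
```

```bash
python3 -c "
from h import *
st()"
```

```text
travel 96.0 side 0.3 dz -2.2 F along -y -11.44 Fx -15.9 Fz 11.15 w 30.5 yaw [0.995 0.1  ] t 15.65
```

play_rows(motion=[[-0.015,0,0,0,0,0,30],[-0.025,0,0,0,0,0,30],[-0.025,0,0,0,0,0,30],[-0.025,0,0,0,0,0,30]])

```text
time: 16.15
ee_pos: [0.6158, 0.0642, 0.1261]
eef_rot: [0.67, 0.742, -0.001, -0.005]
ft_force: [-18.6, 12.3, 11.0]
width: 0.0305
```

```bash
python3 -c "
from h import *
st()"
```

```text
travel 99.6 side 0.3 dz -2.2 F along -y -13.93 Fx -17.38 Fz 11.0 w 30.5 yaw [0.9948 0.1011] t 16.15
```

play_rows(motion=[[-0.012,0,0,0,0,0,30],[-0.022,0,0,0,0,0,30],[-0.022,0,0,0,0,0,30],[-0.022,0,0,0,0,0,30]])

```text
time: 16.65
ee_pos: [0.6162, 0.0606, 0.1261]
eef_rot: [0.67, 0.742, -0.0, -0.006]
ft_force: [-18.4, 14.2, 12.2]
width: 0.0307
```

```bash
python3 -c "
from h import *
st()"
```

```text
travel 103.1 side 0.3 dz -2.2 F along -y -15.88 Fx -17.03 Fz 12.2 w 30.7 yaw [0.9948 0.1017] t 16.65
```

play_rows(motion=[[0.01,0,0,0,0,0,30],[0.02,0,0,0,0,0,30],[0.035,0,0,0,0,0,30],[0.035,0,0,0,0,0,30]])

```text
time: 17.15
ee_pos: [0.6157, 0.0652, 0.1261]
eef_rot: [0.671, 0.742, -0.001, -0.004]
ft_force: [-17.6, 8.8, 11.0]
width: 0.0305
```

```bash
python3 -c "
from h import *
st()"
```

```text
travel 98.5 side 0.3 dz -2.2 F along -y -10.42 Fx -16.75 Fz 11.02 w 30.5 yaw [0.995 0.1  ] t 17.15
```

play_rows(motion=[[0,0.006,0,0,0,0,37],[0,0.01,0,0,0,0,39],[0,0.014,0,0,0,0,40],[0,0.014,0,0,0,0,40]])

```text
time: 17.65
ee_pos: [0.6179, 0.0655, 0.1261]
eef_rot: [0.671, 0.742, -0.002, -0.005]
ft_force: [-20.6, 9.1, 12.8]
width: 0.0349
```

```bash
python3 -c "
from h import *
st()"
```

```text
travel 98.5 side 2.5 dz -2.2 F along -y -10.99 Fx -19.64 Fz 12.84 w 34.9 yaw [0.995  0.0999] t 17.65
```

play_rows(motion=[[0,0.004,0,0,0,0,42],[0,0.008,0,0,0,0,44],[0,0.012,0,0,0,0,46],[0,0.012,0,0,0,0,46]])

```text
time: 18.15
ee_pos: [0.6204, 0.0657, 0.126]
eef_rot: [0.671, 0.742, -0.002, -0.005]
ft_force: [-18.5, 8.3, 13.0]
width: 0.0401
```

```bash
python3 -c "
from h import *
st()"
```

```text
travel 98.5 side 5.0 dz -2.3 F along -y -9.99 Fx -17.63 Fz 13.0 w 40.1 yaw [0.995  0.0998] t 18.15
```

play_rows(motion=[[0,0.005,0,0,0,0,49],[0.005,0.005,0,0,0,0,49],[0.01,0.005,0,0,0,0,49],[0.01,0.005,0,0,0,0,49]])

```text
time: 18.65
ee_pos: [0.6217, 0.0675, 0.1259]
eef_rot: [0.671, 0.741, -0.001, -0.004]
ft_force: [-15.6, 8.8, 9.7]
width: 0.0433
```

```bash
python3 -c "
from h import *
st()"
```

```text
travel 96.8 side 6.4 dz -2.4 F along -y -10.17 Fx -14.75 Fz 9.68 w 43.3 yaw [0.995  0.0995] t 18.65
```

play_rows(motion=[[0.005,0,0,0,0,0,50],[0.01,0,0,0,0,0,50],[0.01,0,0,0,0,0,50]])

```text
time: 19.02
ee_pos: [0.622, 0.0687, 0.1259]
eef_rot: [0.671, 0.741, -0.001, -0.004]
ft_force: [-13.3, 5.7, 8.3]
width: 0.0439
```

```bash
python3 -c "
from h import *
st()"
```

```text
travel 95.7 side 6.8 dz -2.4 F along -y -6.87 Fx -12.72 Fz 8.35 w 43.9 yaw [0.9951 0.0989] t 19.02
```

play_rows(motion=[[0.005,0,0,0,0,0,50],[0.01,0,0,0,0,0,50],[0.01,0,0,0,0,0,50]])

```text
time: 19.4
ee_pos: [0.6219, 0.0703, 0.1259]
eef_rot: [0.671, 0.741, -0.002, -0.004]
ft_force: [-13.1, 6.0, 7.9]
width: 0.0435
```

```bash
python3 - <<'E'
from h import *
st()
p=eyes.camera('wrist'); save(p,'w7')
E
```

```text
travel 94.1 side 6.9 dz -2.4 F along -y -7.22 Fx -12.48 Fz 7.92 w 43.5 yaw [0.9951 0.0987] t 19.4
```

View pics/w7.png

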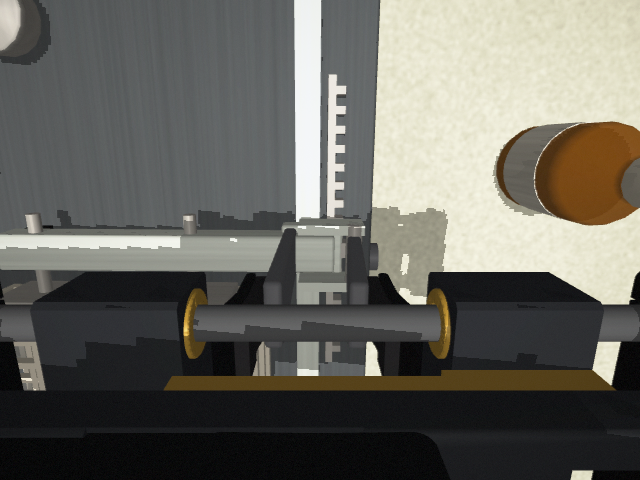

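play_rows(motion=[[0.005,0,0,0,0,0,50],[0.01,0,0,0,0,0,50],[0.01,0,0,0,0,0,50]])

```text
time: 19.82
ee_pos: [0.6218, 0.0709, 0.1259]
eef_rot: [0.672, 0.741, -0.002, -0.003]
ft_force: [-12.1, 1.4, 8.3]
width: 0.0437
```

```bash
python3 - <<'E'
from h import *
st()
p=eyes.camera('wrist')
for l in("post_face","lever_pad","bar","plate"):
    for d in eyes.landmark_of(p,l)[:1]:
        w=atz(p,d["xy"],.05 if l in("bar","rack") else .078 if l=="plate" else .147); print(l,round(d["p"],2),np.round(d["xy"]),np.round([w@v,w@u],4))
E
```

```text
travel 93.4 side 6.9 dz -2.4 F along -y -2.47 Fx -11.88 Fz 8.27 w 43.7 yaw [0.9952 0.0978] t 19.82
post_face 0.91 [268. 291.] [0.6023 0.0099]
lever_pad 0.73 [361. 290.] [0.6469 0.0106]
bar 0.78 [320. 239.] [0.6272 0.0113]
```

The force fell from 7.2 to 2.5 N over only 0.7 mm of travel and the lever is upright, so the pawl is holding. I'm letting go.

play_rows(motion=[[0,0,0,0,0,0,58],[0,-0.02,0,0,0,0,75],[0,-0.02,0,0,0,0,95],[0,-0.02,0,0,0,0,100],[0,-0.02,0,0,0,0,100]])

```text
time: 20.7
ee_pos: [0.6211, 0.0696, 0.1263]
eef_rot: [0.672, 0.741, -0.0, -0.0]
ft_force: [0.2, 0.1, -0.5]
width: 0.0819
```

```bash
python3 -c "
from h import *
st()"
```

```text
travel 94.7 side 6.1 dz -2.0 F along -y -0.07 Fx 0.25 Fz -0.48 w 81.9 yaw [0.9953 0.0968] t 20.7
```

play_rows(motion=[[0,0,-0.1,0,0,0,100],[0,0,-0.3,0,0,0,100],[0,0,-0.6,0,0,0,100],[0,0,-0.6,0,0,0,100],[0,0,-0.6,0,0,0,100]])

```text
time: 21.32
ee_pos: [0.6211, 0.0698, 0.246]
eef_rot: [0.672, 0.741, -0.0, -0.0]
ft_force: [0.4, -0.0, -0.3]
width: 0.0872
```

```bash
python3 - <<'E'
from h import *
st()
p=eyes.camera('wrist'); save(p,'w8')
for l in("post_face","lever_pad","bar","plate","rack"):
    for d in eyes.landmark_of(p,l)[:1]:
        w=atz(p,d["xy"],.05 if l in("bar","rack") else .078 if l=="plate" else .147); print(l,round(d["p"],2),np.round(d["xy"]),np.round([w@v,w@u],4))
E
```

```text
travel 94.5 side 6.0 dz 117.7 F along -y 0.09 Fx 0.39 Fz -0.35 w 87.2 yaw [0.9953 0.0971] t 21.32
post_face 0.71 [289. 232.] [0.6029 0.0092]
lever_pad 0.59 [350. 229.] [0.6501 0.0122]
bar 0.72 [319. 208.] [0.6267 0.0121]
plate 0.86 [181. 244.] [ 0.4937 -0.0195]
rack 0.97 [196. 285.] [ 0.4965 -0.0726]
```

View pics/w8.png

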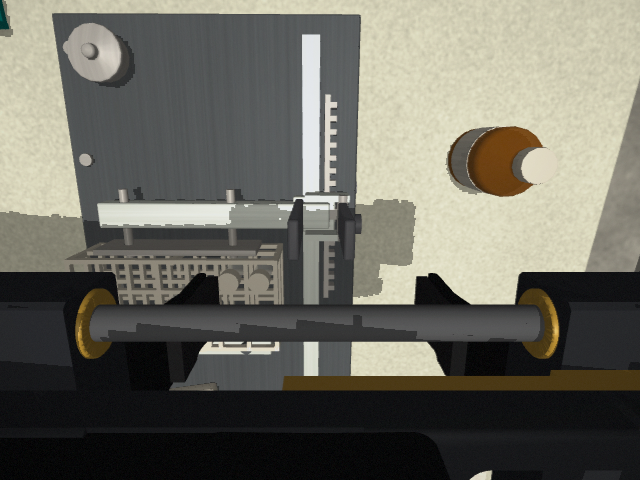

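```bash
python3 -c "
from h import *
job.close_job(); st()"
```

```text
the job is handed in; nothing more can be done
the job is handed in; nothing more can be done
```

The bar is locked in the gap about 96 mm from its start, with the plate still pressing the rack against the end stop. That took two tries.

- **First try:** I squeezed the lever, pushed the rack to the stop and compressed the plate to about 17 mm. When I let go, the bar ran back past a gap to about 84 mm, leaving the plate almost unloaded.
- **Second try:** I gripped the handle again and compressed the plate to about 17 mm. I then let the lever out gradually while holding the post, so the pawl settled in the 96 mm gap.

**Last checks:**
- **Locked:** the force on the gripper fell from 7.2 to 2.5 N over 0.7 mm while it was still holding, which shows the pawl took the load. The handle measured about 47 mm wide, close to its 48 mm at rest.
- **Plate compression:** the bar-to-plate distance in the camera image was about 32 mm, against 42 mm when free. That is about 9–10 mm of compression, or roughly 8 N. The bar-travel readings gave a slightly lower figure of about 8 mm. I left the next gap alone because it would bring the plate to within 2–4 mm of solid.
- **Rack:** it was square to the stop during the first push, at 5.1° against the shaker's 5.3°. I did not measure this again at the end.
- **Other things:** the dish looked untouched, and I saw no sign of other things being moved, but I did not measure them again.
- **Handover:** the arm was clear and touching nothing at about 21 s.

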